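# Open the walnut jar one-handed in the jar block

## Robot

A 6-joint arm with a two-finger parallel gripper is mounted at the origin on a cart in front of the work surface, level with it; the furniture and walls round the work are solid. World frame = base frame: x ahead of the robot, y to its left, z up, the work surface at z = 0. Lengths are in m, angles in rad, forces in N, time in s.
With the tool pointing down it reaches from about 0.225 to 0.875 m from the base axis. Payload 3.4 kg.
Tool frame: the origin (TCP) lies on the mounting face of the last link; the fingertips stand 173 mm ahead of it and the grasp point (between the pads) lies 155 mm ahead of it; y points along the fingers, x is the direction in which the jaws open and shut, and the axes are right-handed (so a half turn about y gives the same grasp; the last joint's range is limited). The gripper opens to 85 mm and grips with 20 to 120 N. Pads are 22 mm wide; open, the fingers measure 114 mm over their backs; the gripper's body (76 mm by 85 mm) begins 54 mm behind the grasp point. The pads swing forward as they close: fully open they stand 13 mm farther back than shut.
Start: joints at [1.019, 0.276, 1.505, -0, 1.361, -0.121], TCP at [0.24, 0.522, 0.405] pointing down, gripper open.
Joint ranges: [-2.89, 2.89], [-0.75, 2.08], [0.22, 2.7], [-1.18, 4.32], [0.11, 2.71], [-2.7, 2.7]. Speed limits (rad/s): [2.57, 2.57, 3.14, 3.14, 3.14, 3.14].

## Interface

Orientations are given as a unit quaternion [w, x, y, z].
In Python, from rig import manip, vision, ticket gives the robot as it stands.
- The arm moves only by the tool arm_command, never from a script. Its argument "increments" is one flat list of numbers, 7 for each row, row after row: the turn, a rotation vector about the tool's x, y, z in rad, then the shift along the tool's x, y, z in cm, then the closure, from 0 (fully open) to 1 (shut). In form: [wx, wy, wz, tx, ty, tz, hand, wx, wy, wz, tx, ty, tz, hand, ...]. A call has 1 to 8 rows; each row shifts and turns the commanded pose from where the row before left it, along the tool's axes as they then stand; what a row does not reach is not made up. A row lasts 1/8 s, in which the tool goes at most 62.5 mm and 10.7 degrees, less where a joint would pass 70% of its speed; a pose out of reach is approached as far as the arm can. A call is refused whole if a number of a shift passes 6.25 or a number of a turn 0.188, either way. A call with a gripper value outside its range is refused whole. The fingers move at their own pace and stop on an object; "grip_force" is the grip in N (left out, the last holds). Time passes only in rows, so rows that do not move let the fingers close. It gives the time, the measured TCP pose, the force and the opening at its end, in the units of the state.
- manip.get_state(): the state, without advancing time (a new reading comes with each control period).
- vision.get_image(name): name is "scene" or "top"; returns the picture (384x512x3 uint8, red, green, blue); there is no depth.
- vision.camera_params(name): a dict with "vfov" (degrees; the focal length in pixels is half the picture's height over the tangent of half this angle, whatever the lens; pixels are square), "cx", "cy" (the principal point, pixels), "R" (3x3) and "t" (3): a world point X has camera coordinates R X + t. Camera axes: x right, y down, z forward; pixel columns grow to the right and rows downward; lengths in m; the calibration is good to about 2 mm. A picture is of the moment at which its call begins. camera_params takes no time and is no camera call.
- ticket.sign_off(): hands the job in, once; it reports no verdict.
The state is a dict: "clock": time; "qpos": joint angles; "qd": joint speeds; "effort": joint torques, N m; "position": TCP position; "ee_rot": TCP orientation; "contact_force": force on the tool from outside, world axes, zero at the start; "moment": the same for the moment, N m; "width": finger opening in m.
Only numpy, scipy, OpenCV 4.12 (cv2) and the standard library are available. Lean on these libraries where they do the work, as an engineer would, in place of code of your own. Each camera call takes 0.05 s, during which the arm holds its last target.

## Task

I need walnuts for the tasting board, but the cap of the square walnut jar is on tight. Carry the jar upright to the empty wooden block with the square well and seat it right down in the well so that it cannot spin, then twist the cap anticlockwise until its thread lets go, lift it straight off and finish while still holding it level just above the open jar, a finger's breadth or two clear of the rim. The jar must stay seated in its well, and the round jar, the bowl, the tongs and the white goat cheese must be left where they are.

Things in the scene. Friction and masses are not known exactly. Their poses are not given: they have to be found in the camera images.
- jar_center (a point): Square clear-glass jar full of brown walnut halves, loose on the counter, 0.32 to 0.52 kg. Body 64 x 64 mm, upright sides to 72 mm, the lowest 6 mm set back 3 mm all round. This point: on its axis, 36 mm above its underside; z up, x and y square to its flat sides (it fits the well in any of four quarter turns).
- jar_rim (a point): Centre of the jar's round mouth, 101 mm above its underside (65 mm above jar_center), axes as jar_center. Neck 40 mm across, with three thread ramps on its outside; a sloping shoulder joins it to the upright sides.
- cap_center (a point): Round ribbed aluminium twist-off cap of that jar, a separate loose part, 62 g, 58 mm across, 24 mm high. This point: on its axis, 12 mm below its flat top; z up. Closed, it lies 60 to 61 mm above jar_center. On tight, the cap carries the jar when lifted by it. To twist it takes 0.3 to 0.8 N m: grip firmly. It is more than the jar resists when it stands free: there it would spin along.
- cap_edge (a point): Centre of the cap's lower edge, 12 mm below cap_center; closed, 12 mm above the top of the jar's upright sides: fingertips may reach 8 mm below it. Anticlockwise from above the cap rises 1 to 2 mm and leaves its thread 45 to 60 degrees from its start, when its seal pushes it up 2 mm more; from 60 to 80 degrees it lifts straight off; a stop ends the turn at 83 to 92.
- square_well (a point): Centre of the mouth of the empty square well in a light wooden block, 104 x 104 mm, 36 mm high, screwed to the counter. The well is 67 mm square (3 mm wider than the jar), 26 mm deep, with a 4 mm chamfer. z up, x and y square to its sides. With the jar fully home jar_center lies 10 mm above this point. The other, like block has a round well and holds the round jar.
- round_jar: Closed round glass jar of hazelnuts, 68 mm across, 105 mm high, loose in the round well of the other wooden block; origin at the centre of its underside, 10 mm above the counter. Bystander.
- wood_bowl: Dark turned wooden bowl, 224 mm across, 66 mm high; origin at the centre of its underside. Bystander.
- tongs: Serving tongs with black grips lying flat, 164 mm long (along y), 33 mm wide, 18 mm high; origin under the middle. Bystander.
- goat_brick: White block of goat cheese, about 62 mm each way, on the dark cutting board; origin at the centre of its underside. Bystander.
Mind the look-alikes: they are no part of the job. What is meant by the part that bears cap_center is not orange, and is the smaller of those in its own colour.

How it is judged:
By the outcome, as a careful person would: the job done as asked, in the order asked, and still so for the second after the job is handed in, while the arm keeps its last pose, push and grip.
It also fails if it takes over 51 s, if anything falls off the work surface, if the arm or the gripper's body presses on something with over 40 N, if the wrist force passes 120 N, or if a joint passes its speed limit or range.

## Working session

There is one attempt and no reset: what is moved stays moved. The work goes in short steps, Python scripts to look and compute and a tool call to move; the robot and the scene stay as the last step left them, time stands still between calls to the robot, and variables do not carry over. Pictures are saved under pics/ and viewed, and the job is handed in when it is done.

Besides the shell and the picture viewer there is one more tool, called after "Request:" as name(argument=value, ...), one argument or row to a line, values as JSON. arm_command: Moves the arm, as the interface text tells. Its arguments: {"type":"object","properties":{"increments":{"type":"array"},"grip_force":{"type":"number"}},"required":["increments"]}

```bash
ls; mkdir -p pics
python3 - <<'E'
from rig import manip, vision
import cv2, numpy as np
s=manip.get_state()
for k,v in s.items(): print(k,np.round(v,3))
for n in("scene","top"):
    im=vision.get_image(n); cv2.imwrite(f"pics/{n}0.png",im[:,:,::-1])
    p=vision.camera_params(n); print(n,p)
E
```

```text
pics
clock 0.0
qpos [ 1.019  0.277  1.506 -0.     1.361 -0.121]
qd [-0.001  0.001 -0.    -0.002  0.001 -0.   ]
effort [-0.0000e+00 -4.1678e+01 -2.4580e+01 -1.0000e-03  1.1000e-02  0.0000e+00]
position [0.24  0.522 0.404]
ee_rot [-0.595  0.596  0.381 -0.382]
contact_force [ 0.461 -0.402  0.336]
moment [ 0.008  0.012 -0.052]
width 0.085
scene {'vfov': 52.12548357098521, 'cx': 259.0403036813318, 'cy': 194.7549478892745, 'R': array([[ 0.71198178, -0.70204008, -0.01488831],
       [-0.36519032, -0.35208581, -0.86178397],
       [ 0.59976493,  0.61901156, -0.50705692]]), 't': array([-0.42910363,  0.27471899,  0.94996979])}
top {'vfov': 57.95233184616887, 'cx': 264.1514677803988, 'cy': 191.79233905944494, 'R': array([[ 0.02781107, -0.99961215,  0.00144765],
       [-0.97702104, -0.02748864, -0.21136287],
       [ 0.21132069,  0.00446384, -0.97740659]]), 't': array([-0.07119992,  0.58850093,  1.05775861])}
```

View pics/scene0.png

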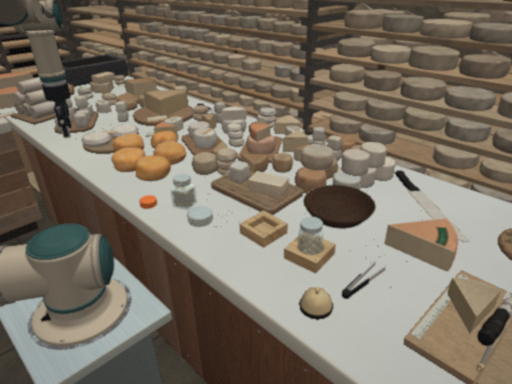

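View pics/top0.png

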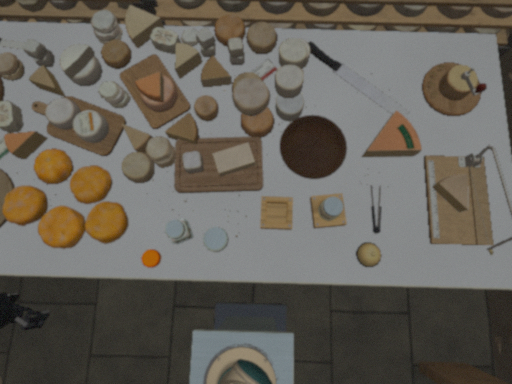

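Run:
```python
import cv2, numpy as np
a=cv2.imread("pics/top0.png"); b=cv2.imread("pics/scene0.png")
c=cv2.resize(a[180:280,135:355],None,fx=3.6,fy=3.6,interpolation=cv2.INTER_CUBIC)
d=cv2.resize(b[160:280,130:350],None,fx=3.6,fy=3.6,interpolation=cv2.INTER_CUBIC)
cv2.imwrite("pics/t0c.png",cv2.convertScaleAbs(c,alpha=1.2)); cv2.imwrite("pics/s0c.png",d)
e=cv2.resize(a[205:255,150:240],None,fx=8,fy=8,interpolation=cv2.INTER_CUBIC);cv2.imwrite("pics/t0d.png",e)
e=cv2.resize(b[165:230,135:225],None,fx=8,fy=8,interpolation=cv2.INTER_CUBIC);cv2.imwrite("pics/s0d.png",e)
```

```text
(no output)
```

View pics/t0c.png

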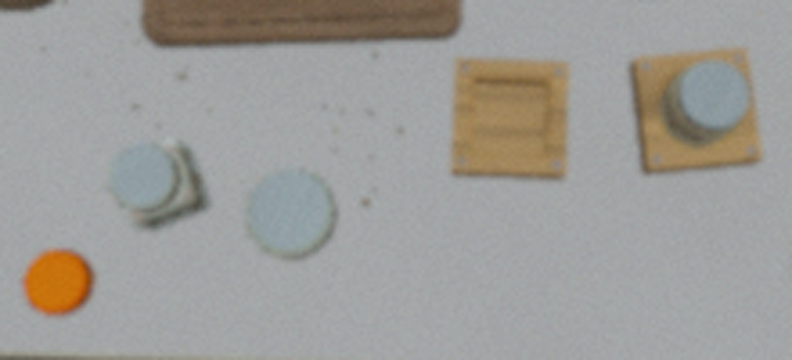

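View pics/s0c.png

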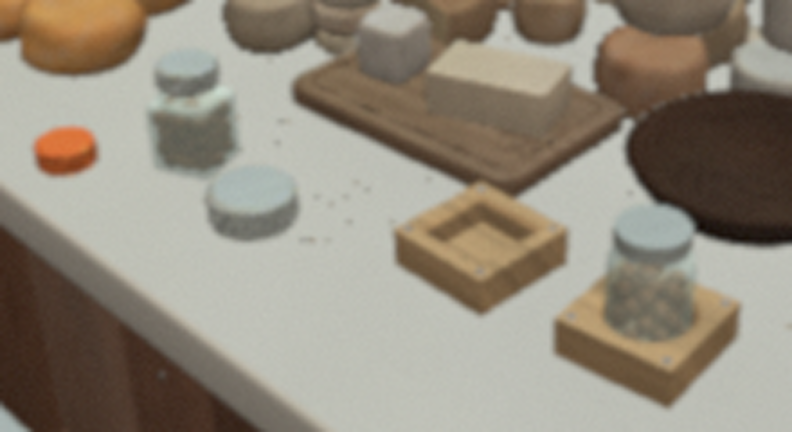

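View pics/t0d.png

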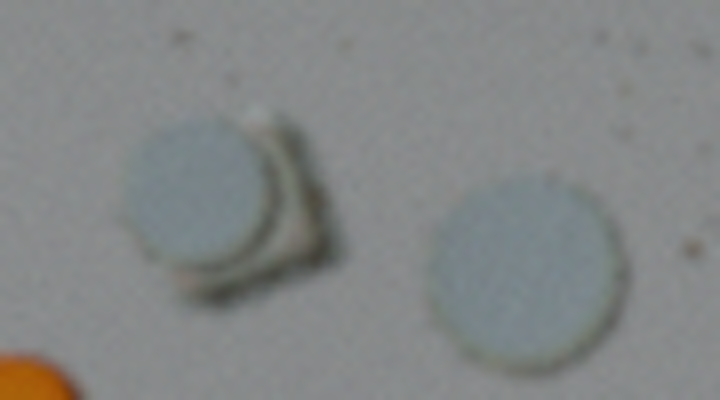

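View pics/s0d.png

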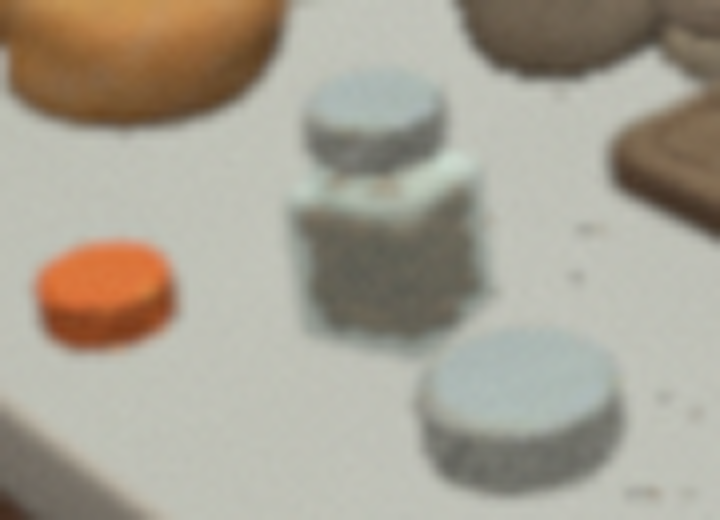

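```bash
cat > h.py <<'E'
import cv2, numpy as np
from rig import manip, vision
from scipy.spatial.transform import Rotation as Ro
def cam(n):
    p=vision.camera_params(n); f=192/np.tan(np.radians(p['vfov']/2)); return f,p['cx'],p['cy'],np.array(p['R']),np.array(p['t'])
def ray(n,u,v):
    f,cx,cy,R,t=cam(n); d=R.T@np.array([(u-cx)/f,(v-cy)/f,1]); return -R.T@t,d
def onz(n,uv,z):
    c,d=ray(n,*uv); return c+d*(z-c[2])/d[2]
def proj(n,X):
    f,cx,cy,R,t=cam(n); q=R@np.array(X)+t; return np.array([cx+f*q[0]/q[2],cy+f*q[1]/q[2]])
def tri(uvs):
    A=0;b=0
    for n,uv in uvs.items():
        c,d=ray(n,*uv); d=d/np.linalg.norm(d); P=np.eye(3)-np.outer(d,d); A=A+P; b=b+P@c
    return np.linalg.solve(A,b)
def pose():
    s=manip.get_state(); q=s['ee_rot']; return s,np.array(s['position']),Ro.from_quat([q[1],q[2],q[3],q[0]]).as_matrix()
def grab(n,name=None):
    im=vision.get_image(n)[:,:,::-1].copy()
    if name: cv2.imwrite(f"pics/{name}.png",im)
    return im
def crop(im,x0,y0,x1,y1,k,name):
    cv2.imwrite(f"pics/{name}.png",cv2.resize(im[y0:y1,x0:x1],None,fx=k,fy=k,interpolation=cv2.INTER_CUBIC))
E
python3 - <<'E'
from h import *
s,p,R=pose(); print(R.round(3))
for n,box in(("top",(140,190,360,260)),("scene",(130,165,340,300))):
    im=cv2.imread(f"pics/{n}0.png").astype(int); im=cv2.GaussianBlur(im.astype(np.uint8),(3,3),0).astype(int)
    x0,y0,x1,y1=box
    b,g,r=[im[...,i] for i in range(3)]
    for nm,m in (("blue",(b-r>8)),("wood",(r-b>30)&(r<235))):
        k=np.zeros(m.shape,np.uint8); k[y0:y1,x0:x1]=m[y0:y1,x0:x1]
        cs,_=cv2.findContours(k,cv2.RETR_EXTERNAL,cv2.CHAIN_APPROX_NONE)
        for c in cs:
            if cv2.contourArea(c)<60: continue
            M=cv2.moments(c); u=(M['m10']/M['m00'],M['m01']/M['m00'])
            print(n,nm,cv2.contourArea(c),np.round(u,1),cv2.boundingRect(c),"ell",np.round(np.hstack(cv2.fitEllipse(c)),1), "z108",onz(n,u,.1085).round(4),"z36",onz(n,u,.036).round(4))
            if nm=="wood" and n=="top" : print(cv2.boxPoints(cv2.minAreaRect(c)).round(1).tolist(), [onz(n,q,.036).round(4).tolist() for q in cv2.boxPoints(cv2.minAreaRect(c))])
E
```

```text
[[ 0.418 -0.001 -0.909]
 [ 0.909 -0.001  0.418]
 [-0.002 -1.     0.   ]]
top blue 343.0 [214.7 237.7] (204, 227, 22, 22) ell [214.7 237.7  20.5  21.5  41. ] z108 [0.435  0.0899 0.1085] z36 [0.4406 0.1002 0.036 ]
top blue 195.5 [173.5 227.8] (166, 219, 16, 18) ell [173.5 227.7  15.3  16.5  14.5] z108 [0.4613 0.2164 0.1085] z36 [0.4687 0.2354 0.036 ]
top blue 202.0 [332.8 205.9] (325, 198, 17, 17) ell [332.8 206.   15.9  16.4 116.2] z108 [ 0.5419 -0.2668  0.1085] z36 [ 0.5549 -0.2811  0.036 ]
top wood 158.0 [150.6 254.6] (141, 249, 20, 11) ell [150.6 254.6  10.9  20.7  89.3] z108 [0.3795 0.2779 0.1085] z36 [0.3813 0.3012 0.036 ]
[[141.0, 249.0], [160.0, 249.0], [160.0, 259.0], [141.0, 259.0]] [[0.398, 0.3337, 0.036], [0.3997, 0.273, 0.036], [0.3684, 0.2701, 0.036], [0.3667, 0.3304, 0.036]]
top wood 907.0 [276.3 212.3] (261, 197, 32, 32) ell [276.2 212.4  35.1  35.7 175.7] z108 [ 0.5172 -0.0937  0.1085] z36 [ 0.5285 -0.0961  0.036 ]
[[261.0, 197.0], [292.0, 197.0], [292.0, 228.0], [261.0, 228.0]] [[0.5782, -0.0447, 0.036], [0.5811, -0.147, 0.036], [0.4787, -0.1481, 0.036], [0.4759, -0.0
[... 873 characters left out ...]
 [160.9 268.4] (130, 224, 63, 76) ell [159.3 267.3  34.6  85.1 135.4] z108 [ 0.1567 -0.1312  0.1085] z36 [ 0.1952 -0.0518  0.036 ]
scene wood 209.5 [147.9 201.2] (139, 194, 19, 15) ell [147.9 201.2  14.4  18.7  82.5] z108 [0.2939 0.1553 0.1085] z36 [0.3489 0.2692 0.036 ]
scene wood 65.5 [282.1 167.2] (274, 165, 17, 6) ell [282.  167.3   5.5  18.1  89.9] z108 [0.736  0.0199 0.1085] z36 [0.8441 0.1174 0.036 ]
scene wood 3750.0 [269.6 198.3] (212, 165, 125, 82) ell [271.1 197.3  73.1 114.   74.1] z108 [ 0.5573 -0.0933  0.1085] z36 [ 0.6439 -0.0093  0.036 ]
scene wood 459.5 [150.3 171.3] (130, 165, 42, 16) ell [150.2 171.4  15.9  43.1  89.4] z108 [0.4033 0.3229 0.1085] z36 [0.4714 0.4569 0.036 ]
```

Run:
```python
from h import *
top=lambda x,y,z:onz("top",(150+x/8-.5,205+y/8-.5),z)
sc=lambda x,y,z:onz("scene",(135+x/8-.5,165+y/8-.5),z)
def yaw(a,b): d=b-a; return np.degrees(np.arctan2(d[1],d[0])).round(1), (1000*np.hypot(d[0],d[1])).round(1)
a,b,c=[top(*q,.006) for q in((285,108),(335,255),(195,305))]
print("topview",yaw(a,b),yaw(c,b), a,b,c,((a+c)/2).round(4))
a,b,c=[sc(*q,.003) for q in((300,325),(425,352),(492,290))]
print("scene",yaw(a,b),yaw(b,c),a,b,c,((a+c)/2).round(4))
print("cap top", top(198,192,.1085), sc(374,104,.1085))
# sharp profiles
im=cv2.imread("pics/top0.png").astype(int)
for r in (226,228,230): print(r,[(int(p[0]-p[2])) for p in im[r,160:192]])
print([(int(p[0]-p[2])) for p in im[212:246,173]])
im=cv2.imread("pics/scene0.png").astype(int)
print([tuple(p) for p in im[178,166:198].tolist()])
crop(cv2.imread("pics/top0.png"),255,190,300,235,14,"tb"); crop(cv2.imread("pics/scene0.png"),235,205,295,250,12,"sb")
```

```text
topview (np.float64(-157.3), np.float64(65.6)) (np.float64(-68.5), np.float64(60.3)) [0.50549623 0.2072619  0.006     ] [0.4450024  0.18195875 0.006     ] [0.42292769 0.23809735 0.006     ] [0.4642 0.2227 0.006 ]
scene (np.float64(-66.4), np.float64(61.7)) (np.float64(22.1), np.float64(54.2)) [0.41818628 0.23813073 0.003     ] [0.44289879 0.18162009 0.003     ] [0.49313398 0.20203901 0.003     ] [0.4557 0.2201 0.003 ]
cap top [0.45910353 0.21398418 0.1085    ] [0.45063726 0.20889039 0.1085    ]
226 [2, 3, 2, 1, 4, 3, 9, 15, 14, 15, 16, 14, 15, 15, 16, 14, 16, 17, 14, 14, 15, 14, 7, -2, -7, -4, -7, -4, 1, 2, 3, 3]
228 [4, 4, 5, 3, 3, 6, 11, 14, 17, 15, 16, 16, 16, 16, 16, 14, 15, 16, 16, 15, 14, 14, 8, -1, -2, -4, -6, -7, -7, -7, -1, 3]
230 [3, 4, 0, 4, 1, 4, 11, 15, 17, 15, 17, 17, 14, 15, 15, 16, 15, 16, 14, 17, 16, 13, 1, -7, -5, -1, -1, -4, -13, -14, -7, 1]
[3, 1, 3, 2, 2, 1, 6, 9, 15, 13, 15, 15, 14, 15, 15, 14, 16, 16, 15, 15, 17, 16, 16, 14, 11, 2, -3, -11, -12, -6, 0, 5, 6, 1]
[(182, 193, 191), (183, 193, 191), (186, 194, 193), (184, 194, 192), (182, 194, 191), (183, 193, 191), (177, 185, 182), (169, 176, 171), (171, 177, 170), (177, 183, 172), (182, 185, 174), (181, 186, 173), (181, 185, 173), (180, 184, 173), (178, 183, 172), (179, 184, 172), (180, 184, 172), (178, 183, 171), (176, 183, 170), (176, 182, 171), (179, 182, 171), (179, 180, 169), (171, 174, 166), (152, 158, 151), (148, 157, 154), (172, 181, 179), (183, 193, 191), (184, 193, 192), (184, 193, 192), (184, 194, 193), (185, 194, 193), (184, 192, 192)]
```

View pics/tb.png

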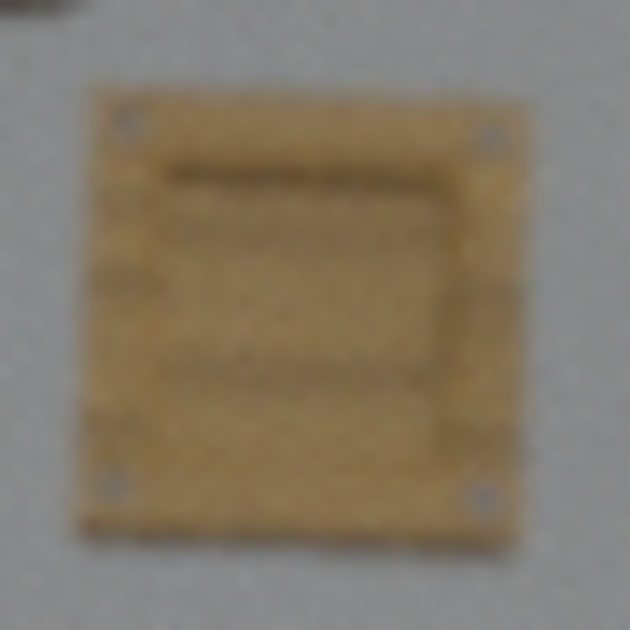

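View pics/sb.png

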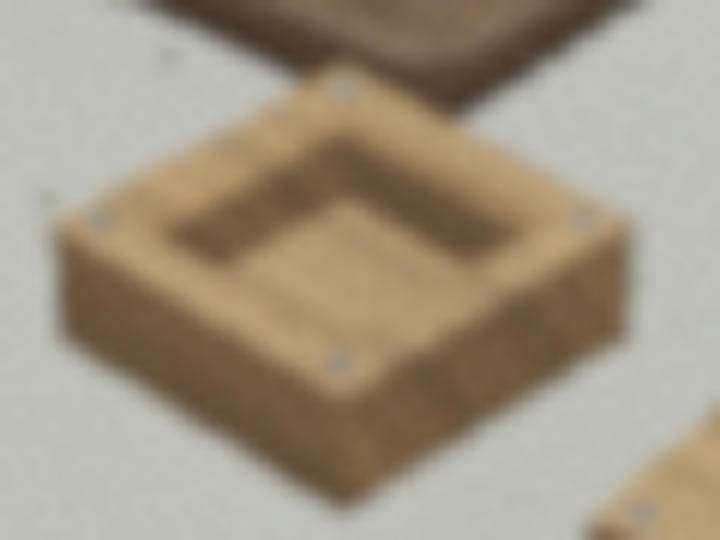

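Run:
```python
from h import *
T=lambda x,y:(255+(x+.5)/14-.5,190+(y+.5)/14-.5)
S=lambda x,y:(235+(x+.5)/12-.5,205+(y+.5)/12-.5)
t=[T(*q) for q in((128,122),(490,135),(484,497),(113,485))]
s=[S(*q) for q in((344,88),(583,220),(340,362),(102,219))]
for a,b in zip(t,s):
    X=tri({"top":a,"scene":b}); print(X.round(4),(proj("top",X)-a).round(2),(proj("scene",X)-b).round(2),onz("top",a,.036).round(4),onz("scene",b,.036).round(4))
for n,l in(("top",t),("scene",s)):
    P=np.array([onz(n,q,.036) for q in l]); print(n,P.mean(0).round(4),[np.degrees(np.arctan2(*(P[(i+1)%4]-P[i])[1::-1])).round(1) for i in range(4)],[np.linalg.norm(P[(i+1)%4]-P[i]).round(4) for i in range(4)])
crop(cv2.imread("pics/top0.png"),158,212,198,250,16,"tj"); crop(cv2.imread("pics/scene0.png"),163,165,208,215,12,"sj")
```

```text
[ 0.5729 -0.0524  0.0349] [-0.38  0.45] [ 0.6  -0.11] [ 0.5743 -0.0536  0.036 ] [ 0.57   -0.0527  0.036 ]
[ 0.5725 -0.1379  0.034 ] [-0.36  0.41] [ 0.58 -0.13] [ 0.5735 -0.1389  0.036 ] [ 0.5686 -0.139   0.036 ]
[ 0.4865 -0.1374  0.0346] [-0.42  0.5 ] [ 0.72 -0.13] [ 0.488  -0.1386  0.036 ] [ 0.4833 -0.1376  0.036 ]
[ 0.4871 -0.0514  0.0349] [-0.36  0.45] [ 0.61 -0.1 ] [ 0.4884 -0.0526  0.036 ] [ 0.4844 -0.0517  0.036 ]
top [ 0.5311 -0.0959  0.036 ] [np.float64(-90.5), np.float64(179.8), np.float64(89.7), np.float64(-0.7)] [np.float64(0.0853), np.float64(0.0855), np.float64(0.086), np.float64(0.0858)]
scene [ 0.5266 -0.0953  0.036 ] [np.float64(-90.9), np.float64(179.1), np.float64(89.3), np.float64(-0.7)] [np.float64(0.0863), np.float64(0.0853), np.float64(0.086), np.float64(0.0856)]
```

View pics/tj.png

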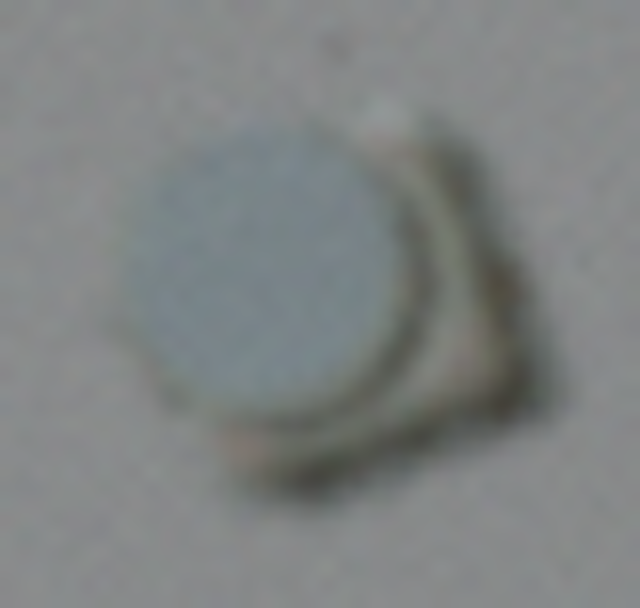

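View pics/sj.png

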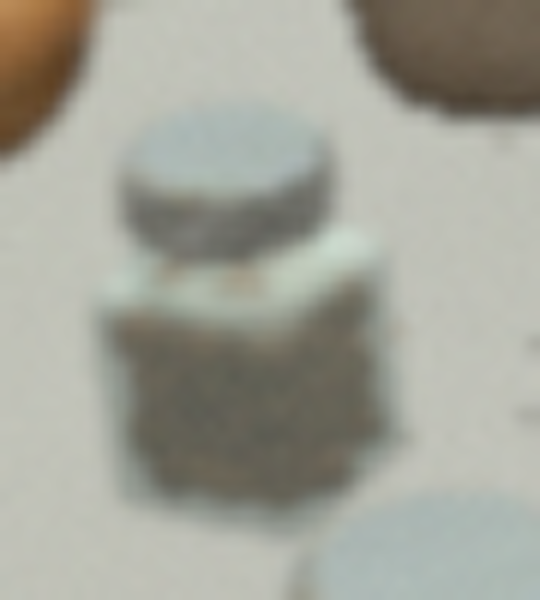

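```bash
cat >> h.py <<'E'
def to(x,y,z=None,yaw=None):
    "print remaining shift in tool axes cm and turn wy"
    s,p,R=pose(); z=p[2] if z is None else z
    d=R.T@(np.array([x,y,z])-p)*100
    ya=np.degrees(np.arctan2(R[1,0],R[0,0]))
    ti=Ro.from_matrix(R).as_rotvec()
    print("t",round(s['clock'],2),"p",p.round(4),"yaw",ya.round(2),"tilt ydown",R[:,1].round(4),"F",np.round(s['contact_force'],1),"M",np.round(s['moment'],2),"w",round(s['width'],4),"q6",round(s['qpos'][5],2))
    print("shift tool cm",d.round(2), "" if yaw is None else ("wy rad",np.radians(ya-yaw).round(3)))
E
python3 - <<'E'
from h import *
a=(158+265.5/16-.5,212+270.5/16-.5); b=(163+226.5/12-.5,165+149.5/12-.5)
print(onz("top",a,.1085),onz("scene",b,.1085)); X=tri({"top":a,"scene":b}); print(X,proj("top",X)-a,proj("scene",X)-b)
# shift after rotating to yaw 22.4
y=np.radians(22.4);R=np.array([[np.cos(y),0,-np.sin(y)],[np.sin(y),0,np.cos(y)],[0,-1,0]])
s,p,_=pose(); print(R.T@(np.array([.4555,.2115,p[2]])-p)*100)
E
```

```text
[0.45937367 0.21448033 0.1085    ] [0.45315059 0.21178124 0.1085    ]
[0.45819136 0.21644695 0.10497534] [-0.38579874  0.49646451] [ 0.56801063 -0.0291869 ]
[  8.07693042   0.         -36.94396674]
```

Request:
arm_command(
  increments=[0,0.187,0,0,0,0,0,0,0.187,0,0,0,0,0,0,0.187,0,0,0,0,0,0,0.187,0,0,0,0,0],
  grip_force=110,
)

```text
clock: 0.6
position: [0.2401, 0.5224, 0.4042]
ee_rot: [-0.694, 0.694, 0.135, -0.136]
contact_force: [0.3, 0.1, 0.3]
width: 0.0854
```

Request:
arm_command(
  increments=[0,0,0,1.0,0,-4.6,0,0,0,0,1.0,0,-4.6,0,0,0,0,1.0,0,-4.6,0,0,0,0,1.0,0,-4.6,0,0,0,0,1.0,0,-4.6,0,0,0,0,1.0,0,-4.6,0,0,0,0,1.0,0,-4.6,0,0,0,0,1.0,0,-4.6,0],
)

```text
clock: 1.6
position: [0.4552, 0.2115, 0.4044]
ee_rot: [0.694, -0.694, -0.138, 0.138]
contact_force: [0.2, -0.0, -0.4]
width: 0.0854
```

Run:
```python
from h import *
to(.456,.213,.252,22.4)
a=grab("top","t1");b=grab("scene","s1")
crop(b,120,80,250,220,5,"s1c")
```

```text
t 1.6 p [0.4552 0.2115 0.4044] yaw 22.46 tilt ydown [-5.e-04  1.e-04 -1.e+00] F [ 0.2 -0.  -0.4] M [ 0.03 -0.07 -0.01] w 0.0854 q6 -0.1
shift tool cm [ 0.14 15.24  0.1 ] ('wy rad', np.float64(0.001))
```

View pics/s1c.png

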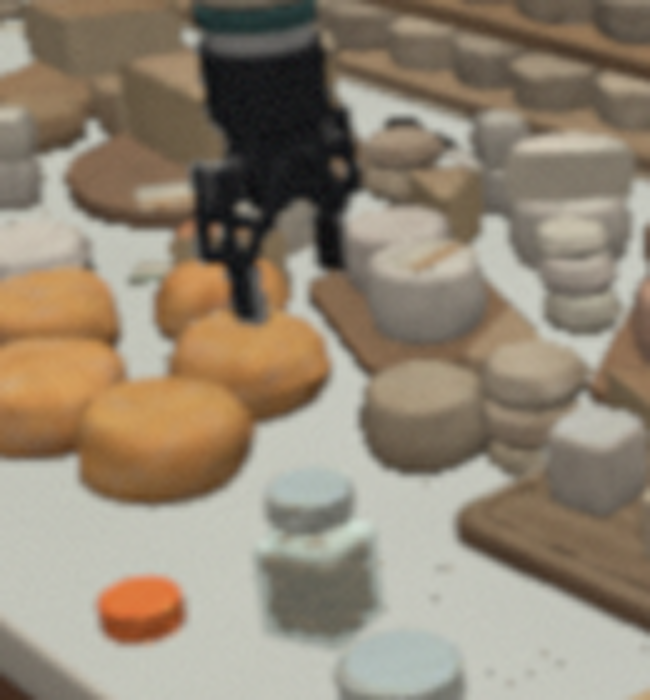

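The gripper hangs above the jar (cap at about (182,177) in the scene picture), fingers open; descending.

Request:
arm_command(
  increments=[0,0,0,0.14,2.5,0.1,0,0,0,0,0,3.0,0,0,0,0,0,0,3.0,0,0,0,0,0,0,2.5,0,0,0,0,0,0,2.0,0,0],
)

```text
clock: 2.33
position: [0.4547, 0.2149, 0.2734]
ee_rot: [0.694, -0.693, -0.137, 0.139]
contact_force: [0.5, 0.0, 0.3]
width: 0.0852
```

Run:
```python
from h import *
to(.456,.213,.252,22.4)
a=grab("top","t2");b=grab("scene","s2")
crop(b,150,110,220,220,7,"s2c");crop(a,130,190,220,260,8,"t2c")
```

```text
t 2.33 p [0.4547 0.2149 0.2734] yaw 22.48 tilt ydown [-0.0019 -0.     -1.    ] F [0.5 0.  0.3] M [-0.    0.05  0.05] w 0.0852 q6 -0.09
shift tool cm [ 0.05  2.14 -0.23] ('wy rad', np.float64(0.001))
```

View pics/s2c.png

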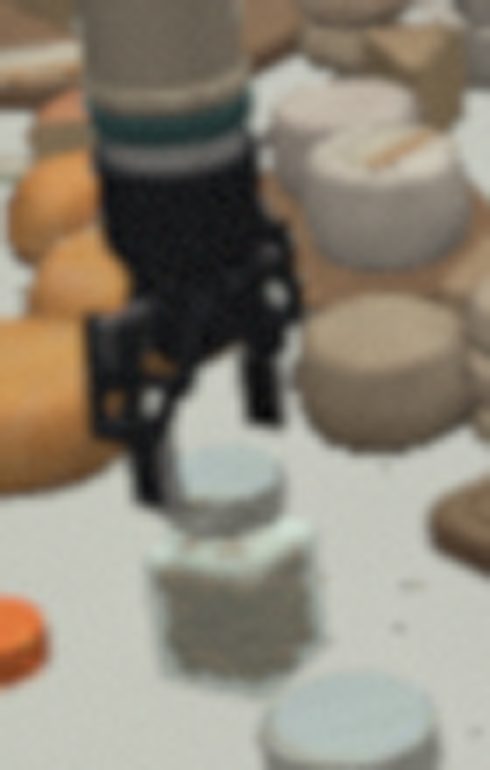

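View pics/t2c.png

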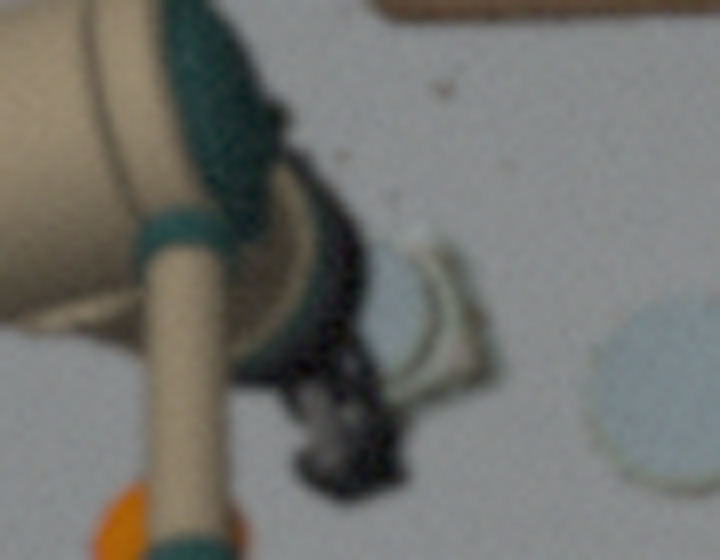

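Run:
```python
from h import *
s,p,R=pose()
for d in (.155,.16,.165,.173):
  g=p+R[:,1]*d
  print(d,proj("scene",g),[proj("scene",g+sg*R[:,0]*.0425) for sg in(1,-1)], [proj("scene",g+sg*R[:,0]*.05) for sg in(1,-1)])
print(proj("scene",(.456,.213,.1085)),"crop tips",(150+152/7,110+500/7),(150+262/7,110+420/7))
```

```text
0.155 [180.59046658 174.28166077] [array([187.47301541, 168.93614704]), array([173.33970196, 179.91315906])] [array([188.65146269, 168.02087476]), array([172.01969625, 180.93837644])]
0.16 [180.7601822  175.62888854] [array([187.62543078, 170.25932731]), array([173.52837412, 181.28514931])] [array([188.80098361, 169.33988458]), array([172.21190012, 182.31481163])]
0.165 [180.92924133 176.97090506] [array([187.7772715 , 171.57751883]), array([173.71629703, 182.65169115])] [array([188.9499433 , 170.65394346]), array([172.40333712, 183.68575492])]
0.173 [181.19837995 179.10736736] [array([188.01902947, 173.67631887]), array([174.01542635, 184.82690611])] [array([189.18711932, 172.74620913]), array([172.70805261, 185.86792283])]
[181.87630513 176.5483432 ] crop tips (171.71428571428572, 181.42857142857144) (187.42857142857144, 170.0)
```

Request:
arm_command(
  increments=[0,0,0,0.05,1.0,-0.15,0,0,0,0,0,1.0,0,0,0,0,0,0,0.6,0,0,0,0,0,0,0,0,0],
)

```text
clock: 2.92
position: [0.4564, 0.2132, 0.2484]
ee_rot: [0.694, -0.694, -0.137, 0.138]
contact_force: [-0.1, 0.4, -1.4]
width: 0.0854
```

Run:
```python
from h import *
to(.456,.213,.247,22.4)
b=grab("scene","s3")
crop(b,150,110,220,220,7,"s3c")
```

```text
t 2.92 p [0.4564 0.2132 0.2484] yaw 22.46 tilt ydown [-8.e-04 -1.e-04 -1.e+00] F [-0.1  0.4 -1.4] M [0.02 0.01 0.08] w 0.0854 q6 -0.09
shift tool cm [-0.05  0.14  0.  ] ('wy rad', np.float64(0.001))
```

View pics/s3c.png

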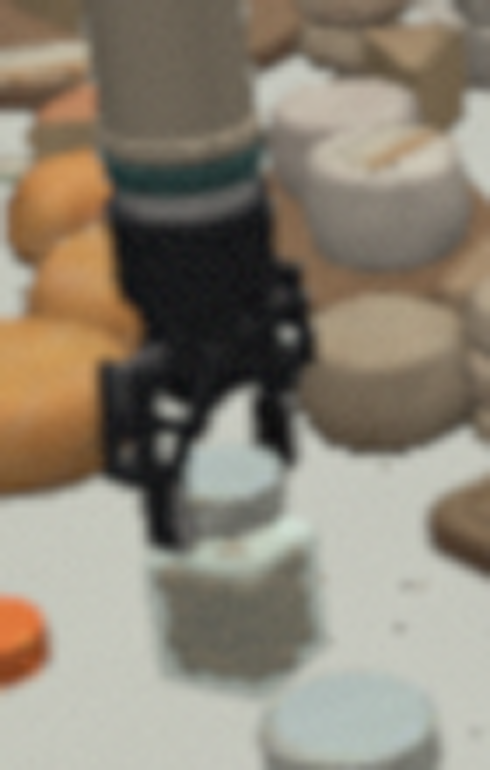

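Request:
arm_command(
  increments=[0,0,0,-0.05,0.1,0,1,0,0,0,0,0,0,1,0,0,0,0,0,0,1,0,0,0,0,0,0,1,0,0,0,0,0,0,1],
  grip_force=20,
)

```text
clock: 3.6
position: [0.4564, 0.2131, 0.248]
ee_rot: [0.694, -0.694, -0.138, 0.137]
contact_force: [0.7, 0.6, 2.5]
width: 0.0582
```

Run:
```python
from h import *
to(.456,.213,.247,22.4)
b=grab("scene","s4")
crop(b,150,110,220,220,7,"s4c")
```

```text
t 3.6 p [0.4564 0.2131 0.248 ] yaw 22.46 tilt ydown [ 1.e-03  4.e-04 -1.e+00] F [0.7 0.6 2.5] M [ 0.06 -0.04 -0.04] w 0.0582 q6 -0.09
shift tool cm [-0.04  0.1   0.01] ('wy rad', np.float64(0.001))
```

View pics/s4c.png

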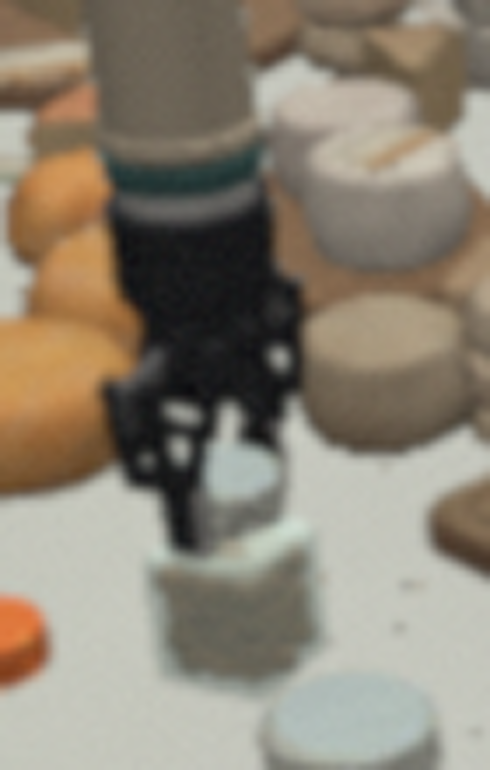

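Gripped at 58.2 mm, so the cap is centred along that axis. Now I open, turn 90° and close across it.

Request:
arm_command(
  increments=[0,0,0,0,0,0,0,0,0,0,0,0,0,0,0,0,0,0,0,0,0,0,0.175,0,0,0,0,0,0,0.175,0,0,0,0,0,0,0.175,0,0,0,0,0,0,0.175,0,0,0,0,0,0,0.175,0,0,0,0,0],
)

```text
clock: 4.65
position: [0.456, 0.213, 0.2476]
ee_rot: [-0.686, 0.686, -0.171, 0.171]
contact_force: [0.1, -0.1, 0.4]
width: 0.0851
```

Request:
arm_command(
  increments=[0,0.175,0,0,0,0,0,0,0.175,0,0,0,0,0,0,0.175,0,0,0,0,0,0,0.175,0,0,0,0,0,0,0,0,0,0,0,0,0,0,0,0,0,0,1,0,0,0,0,0,0,1,0,0,0,0,0,0,1],
)

```text
clock: 5.65
position: [0.4561, 0.2132, 0.2479]
ee_rot: [0.587, -0.587, 0.394, -0.394]
contact_force: [-0.7, 1.8, 1.7]
width: 0.0582
```

Request:
arm_command(
  increments=[0,0,0,0,0,0,1,0,0,0,0,0,0,1,0,0,0,0,0,0,1],
  grip_force=110,
)

```text
clock: 6.02
position: [0.456, 0.2133, 0.2484]
ee_rot: [0.587, -0.587, 0.394, -0.394]
contact_force: [-1.7, 1.9, 5.6]
width: 0.0566
```

Run:
```python
from h import *
to(.456,.213,.247,-67.6)
b=grab("scene","s5");a=grab("top","t5")
crop(b,150,110,220,220,5,"s5c");
```

```text
t 6.03 p [0.456  0.2133 0.2484] yaw -67.76 tilt ydown [ 3.e-04  9.e-04 -1.e+00] F [-1.7  1.9  5.6] M [0.21 0.26 0.01] w 0.0566 q6 1.48
shift tool cm [ 0.03  0.14 -0.02] ('wy rad', np.float64(-0.003))
```

View pics/s5c.png

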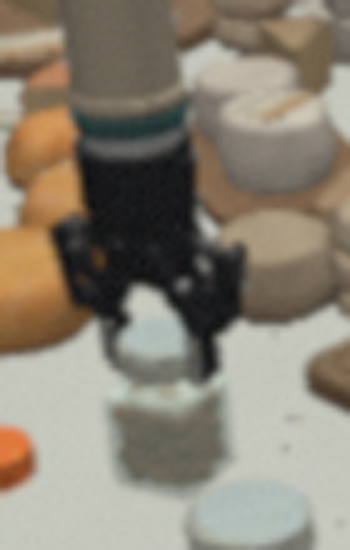

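Request:
arm_command(
  increments=[0,0,0,0,-0.5,0,1,0,0,0,0,-1.5,0,1,0,0,0,0,-2,0,1,0,0,0,0,-2,0,1,0,0,0,0,-1,0,1],
)

```text
clock: 6.75
position: [0.4564, 0.213, 0.3191]
ee_rot: [0.587, -0.587, 0.394, -0.395]
contact_force: [0.4, -0.3, -4.9]
width: 0.056
```

Run:
```python
from h import *
to(.5287,-.0955,.33,-90.9)
b=grab("scene","s6");a=grab("top","t6")
crop(b,140,80,230,220,5,"s6c");crop(a,130,190,240,270,6,"t6c")
y=np.radians(-90.7);R=np.array([[np.cos(y),0,-np.sin(y)],[np.sin(y),0,np.cos(y)],[0,-1,0]])
s,p,_=pose(); print(R.T@(np.array([.5287,-.0955,.33])-p)*100)
```

```text
t 6.75 p [0.4564 0.213  0.3191] yaw -67.78 tilt ydown [ 1.9e-03  4.0e-04 -1.0e+00] F [ 0.4 -0.3 -4.9] M [ 0.01 -0.01  0.  ] w 0.056 q6 1.48
shift tool cm [31.29 -1.09 -4.97] ('wy rad', np.float64(0.404))
[30.76526119 -1.11459514  7.60270141]
```

View pics/s6c.png

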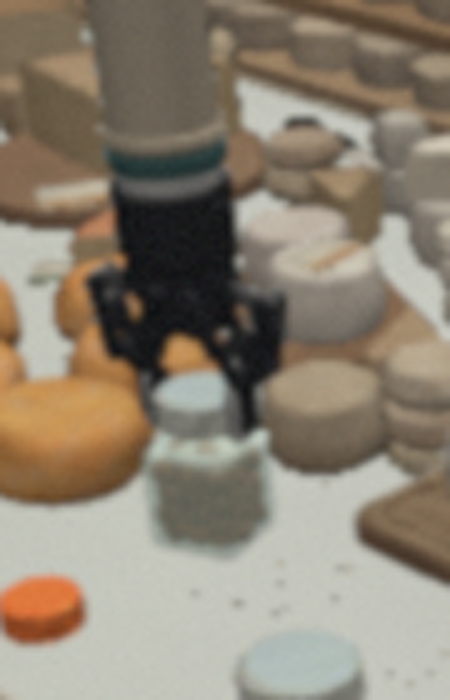

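View pics/t6c.png

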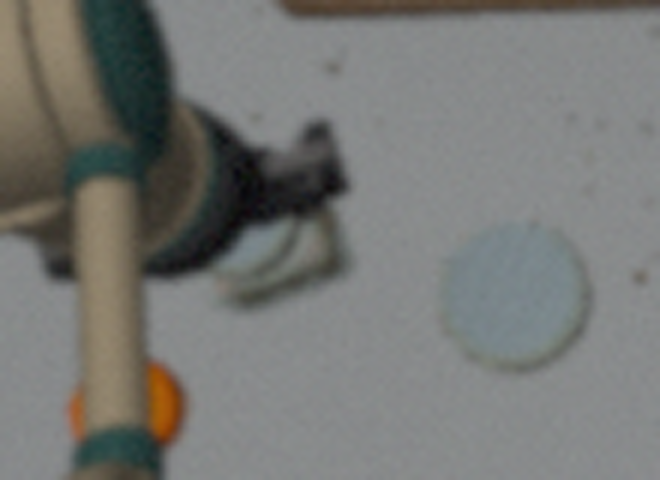

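Request:
arm_command(
  increments=[0,0.1,0,0,-0.6,0,1,0,0.15,0,0,-0.5,0,1,0,0.152,0,0,0,0,1],
)

```text
clock: 7.22
position: [0.4559, 0.2129, 0.3282]
ee_rot: [0.495, -0.496, 0.505, -0.505]
contact_force: [-0.3, -0.1, -4.4]
width: 0.0562
```

Request:
arm_command(
  increments=[0,0,0,2,0,0.5,1,0,0,0,4,0,1,1,0,0,0,4.8,0,1.2,1,0,0,0,4.8,0,1.2,1,0,0,0,4.8,0,1.2,1,0,0,0,4.8,0,1.1,1,0,0,0,3.6,0,0.9,1,0,0,0,2,0,0.5,1],
)

```text
clock: 8.22
position: [0.5278, -0.0978, 0.3277]
ee_rot: [0.496, -0.496, 0.504, -0.504]
contact_force: [0.5, 0.0, -5.2]
width: 0.0563
```

Request:
arm_command(
  increments=[0,0,0,0,0,0,1,0,0,0,0,0,0,1],
)

```text
clock: 8.48
position: [0.5272, -0.095, 0.3282]
ee_rot: [0.497, -0.497, 0.504, -0.503]
contact_force: [0.1, -0.4, -4.6]
width: 0.0563
```

Run:
```python
from h import *
to(.5287,-.0955,.33,-90.8)
b=grab("scene","s7");a=grab("top","t7")
crop(b,230,140,310,255,6,"s7c");crop(a,245,170,320,240,9,"t7c")
```

```text
t 8.47 p [ 0.5272 -0.095   0.3282] yaw -90.79 tilt ydown [-0.0017  0.0017 -1.    ] F [ 0.1 -0.4 -4.6] M [ 0.05  0.01 -0.02] w 0.0563 q6 1.28
shift tool cm [ 0.05 -0.18  0.15] ('wy rad', np.float64(0.0))
```

View pics/s7c.png

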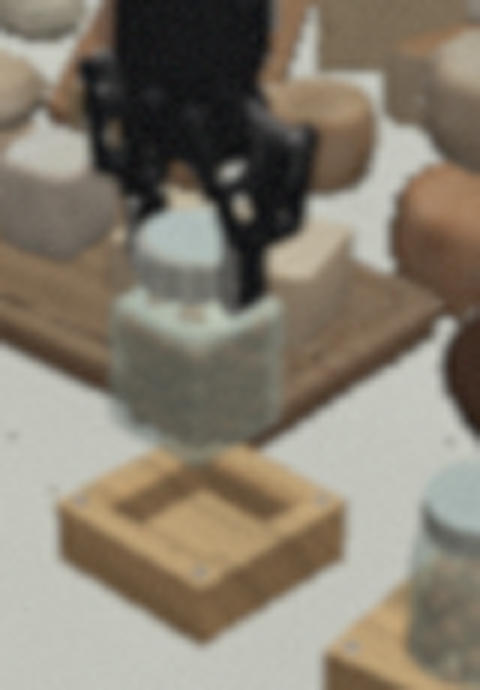

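View pics/t7c.png

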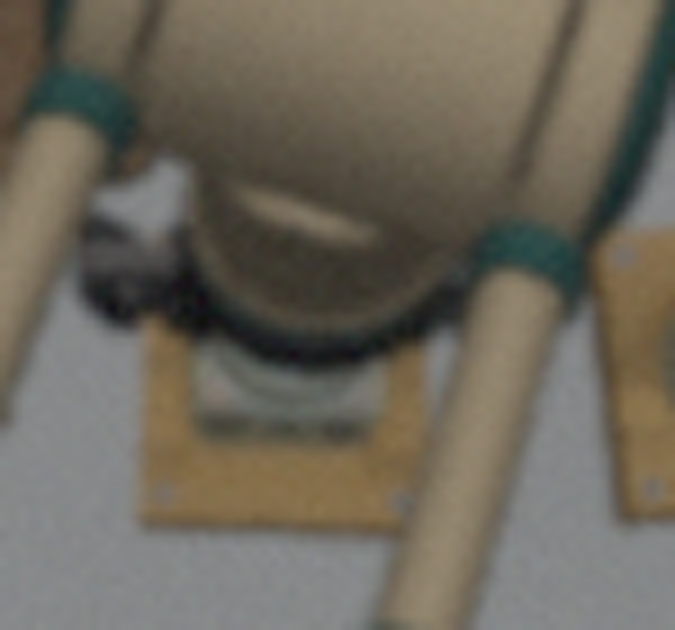

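Request:
arm_command(
  increments=[0,0,0,0.05,1.0,0.15,1,0,0,0,0,1.5,0,1,0,0,0,0,1,0,1,0,0,0,0,0,0,1],
)

```text
clock: 9.07
position: [0.5287, -0.0963, 0.2922]
ee_rot: [0.496, -0.497, 0.505, -0.502]
contact_force: [-1.0, 0.5, -4.3]
width: 0.0562
```

Run:
```python
from h import *
to(.5287,-.0955,.33,-90.8)
b=grab("scene","s8");a=grab("top","t8")
crop(b,225,160,305,255,7,"s8c");crop(a,245,170,320,240,9,"t8c")
```

```text
t 9.07 p [ 0.5287 -0.0963  0.2922] yaw -90.81 tilt ydown [-0.0032  0.0011 -1.    ] F [-1.   0.5 -4.3] M [-0.03  0.   -0.  ] w 0.0562 q6 1.28
shift tool cm [-0.08 -3.78 -0.01] ('wy rad', np.float64(-0.0))
```

View pics/s8c.png

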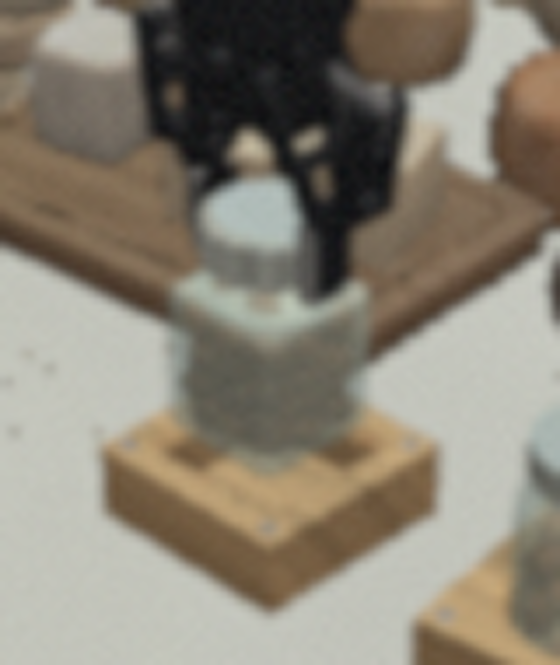

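View pics/t8c.png

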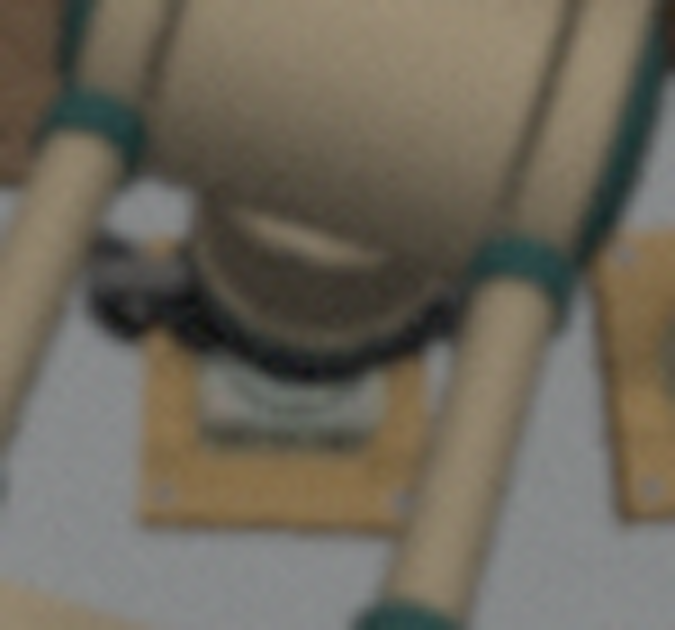

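Request:
arm_command(
  increments=[0,0,0,-0.05,0.6,0,1,0,0,0,0,0.6,0,1,0,0,0,0,0,0,1],
)

```text
clock: 9.55
position: [0.5289, -0.0959, 0.2811]
ee_rot: [0.496, -0.497, 0.504, -0.503]
contact_force: [-0.6, 0.1, -6.3]
width: 0.0564
```

Request:
arm_command(
  increments=[0,0,0,0,0.4,0,1,0,0,0,0,0.4,0,1],
)

```text
clock: 9.8
position: [0.529, -0.0958, 0.2765]
ee_rot: [-0.497, 0.496, -0.503, 0.504]
contact_force: [-8.3, 3.9, 24.3]
width: 0.0565
```

Run:
```python
from h import *
to(.5287,-.0955,.258,-90.8)
```

```text
t 9.8 p [ 0.529  -0.0958  0.2765] yaw -90.81 tilt ydown [ 5.e-04  1.e-04 -1.e+00] F [-8.3  3.9 24.3] M [0.31 1.15 0.03] w 0.0565 q6 1.28
shift tool cm [-0.03  1.85 -0.03] ('wy rad', np.float64(-0.0))
```

Request:
arm_command(
  increments=[0,0,0,-0.08,-0.4,-0.15,1,0,0,0,0,0.3,0,1,0,0,0,0,0.2,0,1],
)

```text
clock: 10.18
position: [0.5279, -0.0953, 0.2763]
ee_rot: [-0.497, 0.496, -0.503, 0.504]
contact_force: [-9.5, 1.0, 30.9]
width: 0.0561
```

Run:
```python
from h import *
to(.5287,-.0955,.258,-90.8)
```

```text
t 10.18 p [ 0.5279 -0.0953  0.2763] yaw -90.8 tilt ydown [ 0.0026 -0.001  -1.    ] F [-9.5  1.  30.9] M [0.32 1.22 0.  ] w 0.0561 q6 1.28
shift tool cm [0.02 1.83 0.07] ('wy rad', np.float64(0.0))
```

Request:
arm_command(
  increments=[0,0,0,0,-0.4,-0.2,1,0,0,0,0,0.3,0,1,0,0,0,0,0.2,0,1],
)

```text
clock: 10.55
position: [0.5271, -0.0972, 0.2753]
ee_rot: [-0.497, 0.497, -0.5, 0.506]
contact_force: [-5.0, -6.6, 27.8]
width: 0.0561
```

Run:
```python
from h import *
to(.5287,-.0955,.258,-90.8)
```

```text
t 10.55 p [ 0.5271 -0.0972  0.2753] yaw -90.72 tilt ydown [ 0.0056 -0.0063 -1.    ] F [-5.  -6.6 27.8] M [-0.48  0.97  0.1 ] w 0.0561 q6 1.28
shift tool cm [-0.18  1.73  0.15] ('wy rad', np.float64(0.001))
```

Run:
```python
from h import *
b=grab("scene","s9");a=grab("top","t9")
crop(b,235,170,300,250,9,"s9c");crop(a,250,195,305,240,13,"t9c")
```

```text
(no output)
```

View pics/s9c.png

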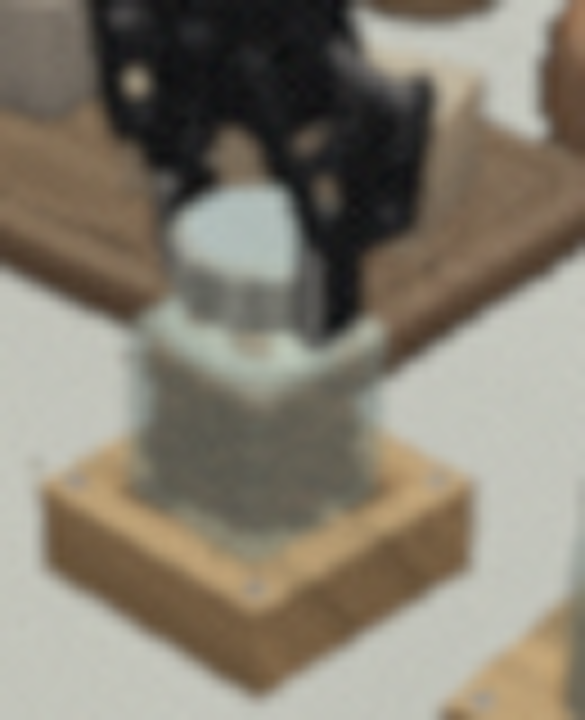

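View pics/t9c.png

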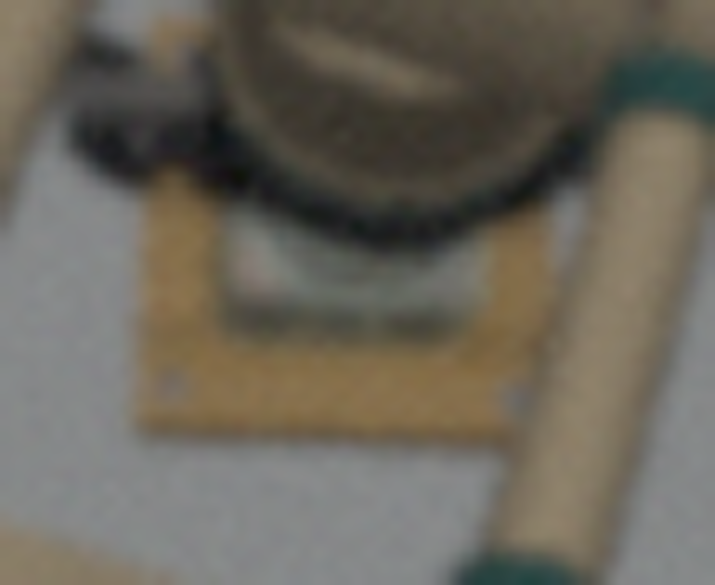

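Request:
arm_command(
  increments=[0,0,0,0,0,0,1,0,0,0,0,0,0,1],
)

```text
clock: 10.9
position: [0.5269, -0.0971, 0.2755]
ee_rot: [-0.497, 0.497, -0.5, 0.506]
contact_force: [-5.2, -5.6, 21.8]
width: 0.0559
```

Run:
```python
from h import *
to(.5287,-.0955,.258,-90.8)
```

```text
t 10.9 p [ 0.5269 -0.0971  0.2755] yaw -90.75 tilt ydown [ 0.0057 -0.0057 -1.    ] F [-5.2 -5.6 21.8] M [-0.33  0.8   0.12] w 0.0559 q6 1.28
shift tool cm [-0.17  1.75  0.16] ('wy rad', np.float64(0.001))
```

Request:
arm_command(
  increments=[0,0,0,0,-0.5,0,1,0,0,0,0,0,0,1],
)

```text
clock: 11.15
position: [0.5262, -0.0956, 0.2773]
ee_rot: [-0.497, 0.496, -0.503, 0.504]
contact_force: [-0.9, -0.8, 8.7]
width: 0.0561
```

Run:
```python
from h import *
to(.5287,-.0955,.258,-90.8)
```

```text
t 11.15 p [ 0.5262 -0.0956  0.2773] yaw -90.81 tilt ydown [ 1.7e-03 -9.0e-04 -1.0e+00] F [-0.9 -0.8  8.7] M [0.16 0.24 0.08] w 0.0561 q6 1.28
shift tool cm [-0.01  1.93  0.25] ('wy rad', np.float64(-0.0))
```

Request:
arm_command(
  increments=[0,0,0,0.15,-0.3,0,1,0,0,0,0,0.3,0,1,0,0,0,0,0.3,0,1,0,0,0,0,0.2,0,1],
)

```text
clock: 11.65
position: [0.5257, -0.0967, 0.2708]
ee_rot: [0.496, -0.497, 0.504, -0.503]
contact_force: [0.6, -0.1, -4.3]
width: 0.0563
```

Run:
```python
from h import *
to(.5287,-.0955,.258,-90.8)
```

```text
t 11.65 p [ 0.5257 -0.0967  0.2708] yaw -90.82 tilt ydown [-1.e-03  4.e-04 -1.e+00] F [ 0.6 -0.1 -4.3] M [-0.04 -0.08  0.04] w 0.0563 q6 1.27
shift tool cm [-0.12  1.28  0.3 ] ('wy rad', np.float64(-0.0))
```

Free of the chamfer and sliding in; continuing down.

Request:
arm_command(
  increments=[0,0,0,0,0.4,0,1,0,0,0,0,0.4,0,1,0,0,0,0,0.3,0,1,0,0,0,0,0,0,1],
)

```text
clock: 12.15
position: [0.5257, -0.0966, 0.2604]
ee_rot: [0.496, -0.496, 0.504, -0.503]
contact_force: [0.4, 0.0, -5.5]
width: 0.0564
```

Run:
```python
from h import *
to(.5257,-.0967,.258,-90.8)
```

```text
t 12.15 p [ 0.5257 -0.0966  0.2604] yaw -90.81 tilt ydown [-5.e-04  3.e-04 -1.e+00] F [ 0.4  0.  -5.5] M [-0.06 -0.06 -0.01] w 0.0564 q6 1.27
shift tool cm [0.01 0.24 0.  ] ('wy rad', np.float64(-0.0))
```

Request:
arm_command(
  increments=[0,0,0,0,0.2,0,1,0,0,0,0,0.1,0,1,0,0,0,0,0,0,1],
)

```text
clock: 12.52
position: [0.5258, -0.0966, 0.2585]
ee_rot: [-0.497, 0.496, -0.503, 0.504]
contact_force: [-1.7, 1.7, 3.0]
width: 0.0563
```

Run:
```python
from h import *
to(.5257,-.0967,.258,-90.8)
b=grab("scene","s10");a=grab("top","t10")
crop(b,235,170,300,250,9,"s10c");crop(a,250,195,305,240,13,"t10c")
```

```text
t 12.53 p [ 0.5258 -0.0966  0.2585] yaw -90.82 tilt ydown [ 7.e-04  1.e-04 -1.e+00] F [-1.7  1.7  3. ] M [ 0.09  0.23 -0.01] w 0.0563 q6 1.27
shift tool cm [ 0.01  0.05 -0.01] ('wy rad', np.float64(-0.0))
```

View pics/s10c.png

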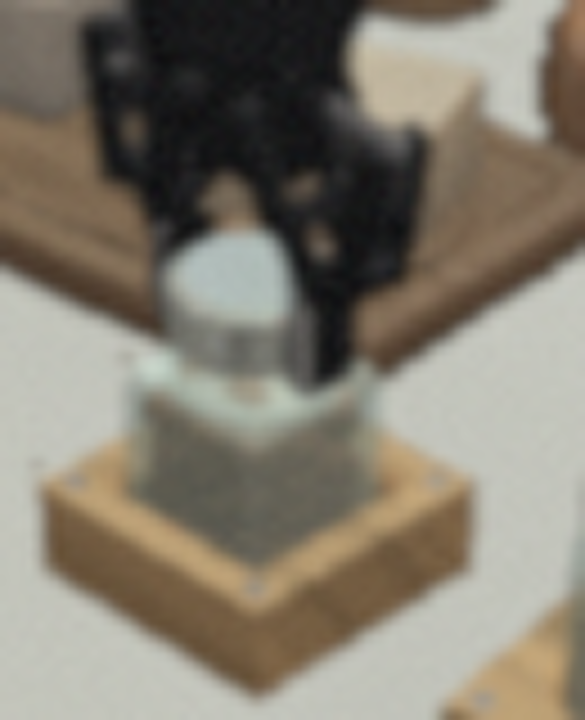

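Request:
arm_command(
  increments=[0,0,0,0,0.2,0,1,0,0,0,0,0,0,1],
)

```text
clock: 12.88
position: [0.5259, -0.0963, 0.2582]
ee_rot: [-0.497, 0.496, -0.503, 0.504]
contact_force: [-5.6, 3.6, 16.3]
width: 0.0558
```

Run:
```python
from h import *
to(.5257,-.0967,.258,-90.8)
```

```text
t 12.88 p [ 0.5259 -0.0963  0.2582] yaw -90.82 tilt ydown [ 2.e-03  2.e-04 -1.e+00] F [-5.6  3.6 16.3] M [ 0.39  0.8  -0.07] w 0.0558 q6 1.27
shift tool cm [ 0.04  0.02 -0.02] ('wy rad', np.float64(-0.0))
```

Request:
arm_command(
  increments=[0,-0.1,0,0,0,0,1,0,-0.1,0,0,0,0,1,0,0,0,0,0,0,1],
)

```text
clock: 13.25
position: [0.5265, -0.0967, 0.2584]
ee_rot: [0.545, -0.544, 0.45, -0.453]
contact_force: [-2.9, 2.8, 14.5]
width: 0.0562
```

Run:
```python
from h import *
to(.5257,-.0967,.258,-20.8)
b=grab("scene","s11");a=grab("top","t11")
crop(b,235,170,300,250,9,"s11c")
```

```text
t 13.25 p [ 0.5265 -0.0967  0.2584] yaw -79.32 tilt ydown [ 4.3e-03 -8.0e-04 -1.0e+00] F [-2.9  2.8 14.5] M [0.24 0.49 0.05] w 0.0562 q6 1.07
shift tool cm [-0.01  0.04 -0.08] ('wy rad', np.float64(-1.021))
```

View pics/s11c.png

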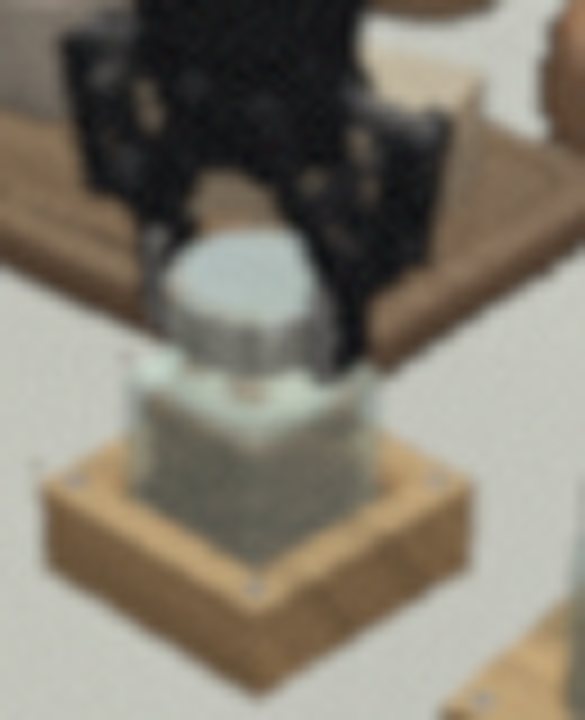

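Request:
arm_command(
  increments=[0,-0.15,0,0,-0.03,0,1,0,-0.15,0,0,-0.03,0,1],
)

```text
clock: 13.6
position: [0.5266, -0.0966, 0.2588]
ee_rot: [0.607, -0.606, 0.362, -0.365]
contact_force: [-1.9, 2.6, 12.4]
width: 0.0562
```

Run:
```python
from h import *
to(.5257,-.0967,.258,-20.8)
```

```text
t 13.6 p [ 0.5266 -0.0966  0.2588] yaw -61.93 tilt ydown [ 4.8e-03 -5.0e-04 -1.0e+00] F [-1.9  2.6 12.4] M [ 0.22  0.27 -0.15] w 0.0562 q6 0.77
shift tool cm [-0.04  0.08 -0.09] ('wy rad', np.float64(-0.718))
```

Request:
arm_command(
  increments=[0,-0.15,0,0,-0.03,0,1,0,-0.15,0,0,-0.03,0,1,0,-0.15,0,0,-0.03,0,1],
)

```text
clock: 13.98
position: [0.5269, -0.0968, 0.2598]
ee_rot: [0.673, -0.672, 0.217, -0.221]
contact_force: [-1.4, 2.9, 14.9]
width: 0.0564
```

Run:
```python
from h import *
to(.5257,-.0967,.258,-18.8)
b=grab("scene","s12");a=grab("top","t12")
crop(b,235,170,300,250,9,"s12c");crop(a,250,195,305,240,13,"t12c")
```

```text
t 13.97 p [ 0.5269 -0.0968  0.2598] yaw -36.14 tilt ydown [ 5.5e-03 -9.0e-04 -1.0e+00] F [-1.4  2.9 14.9] M [ 0.28  0.19 -0.13] w 0.0564 q6 0.32
shift tool cm [-0.1   0.18 -0.07] ('wy rad', np.float64(-0.303))
```

View pics/s12c.png

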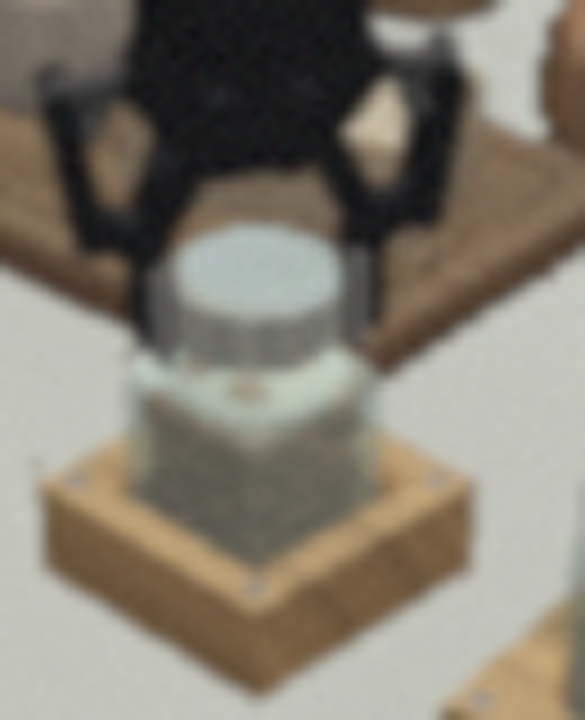

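View pics/t12c.png

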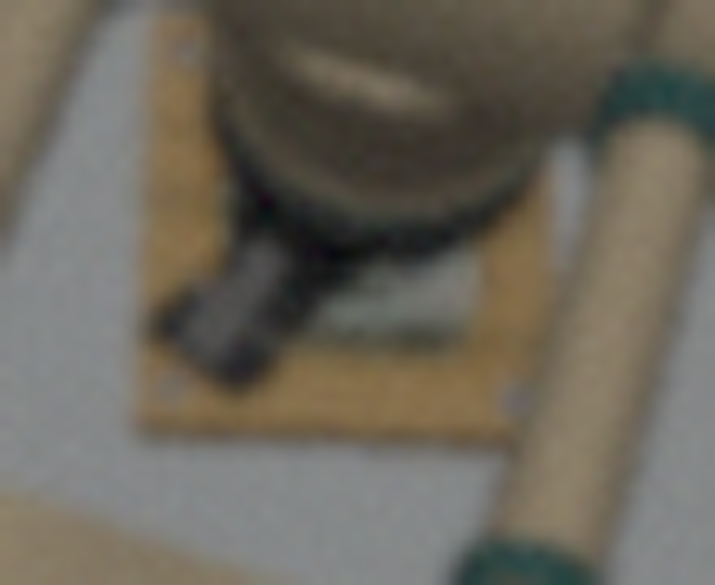

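Request:
arm_command(
  increments=[0,-0.15,0,0,-0.05,0,1,0,-0.14,0,0,-0.05,0,1,0,0,0,0,0,0,1],
)

```text
clock: 14.45
position: [0.5269, -0.0968, 0.2606]
ee_rot: [-0.697, 0.697, -0.119, 0.123]
contact_force: [-0.9, 1.4, 12.0]
width: 0.0562
```

Run:
```python
from h import *
to(.5257,-.0967,.258,-18.8)
```

```text
t 14.45 p [ 0.5269 -0.0968  0.2606] yaw -19.71 tilt ydown [ 0.0054 -0.0012 -1.    ] F [-0.9  1.4 12. ] M [0.3  0.14 0.1 ] w 0.0562 q6 0.03
shift tool cm [-0.12  0.26 -0.03] ('wy rad', np.float64(-0.016))
```

Request:
arm_command(
  increments=[0,0,0,0,-0.2,0,1,0,0,0,0,-0.2,0,1,0,0,0,0,0,0,1],
)

```text
clock: 14.82
position: [0.5259, -0.0967, 0.262]
ee_rot: [0.697, -0.697, 0.121, -0.121]
contact_force: [0.8, -0.7, 0.0]
width: 0.056
```

Run:
```python
from h import *
to(.5257,-.0967,.258,-18.8)
b=grab("scene","s13")
crop(b,235,170,300,250,9,"s13c")
```

```text
t 14.82 p [ 0.5259 -0.0967  0.262 ] yaw -19.77 tilt ydown [ 3.e-04 -1.e-04 -1.e+00] F [ 0.8 -0.7  0. ] M [ 0.02 -0.04  0.03] w 0.056 q6 0.03
shift tool cm [-0.02  0.4  -0.  ] ('wy rad', np.float64(-0.017))
```

View pics/s13c.png

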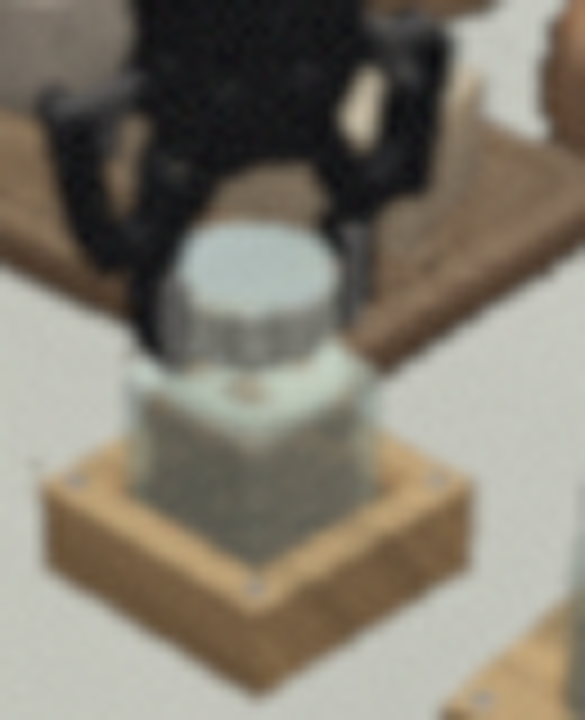

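Force is now near zero and the jar is still down (lower corner at about (263,232)). Lifting a few mm more and checking whether the weight comes along.

Request:
arm_command(
  increments=[0,0,0,0,-0.2,0,1,0,0,0,0,-0.2,0,1,0,0,0,0,0,0,1],
)

```text
clock: 15.25
position: [0.5257, -0.0967, 0.2663]
ee_rot: [-0.697, 0.697, -0.121, 0.121]
contact_force: [0.1, -0.6, -0.4]
width: 0.056
```

Run:
```python
from h import *
to(.5257,-.0967,.258,-18.8)
b=grab("scene","s14")
crop(b,235,170,300,250,9,"s14c")
```

```text
t 15.25 p [ 0.5257 -0.0967  0.2663] yaw -19.76 tilt ydown [-0.e+00 -1.e-04 -1.e+00] F [ 0.1 -0.6 -0.4] M [ 0.03 -0.02  0.08] w 0.056 q6 0.03
shift tool cm [-0.    0.83  0.  ] ('wy rad', np.float64(-0.017))
```

View pics/s14c.png

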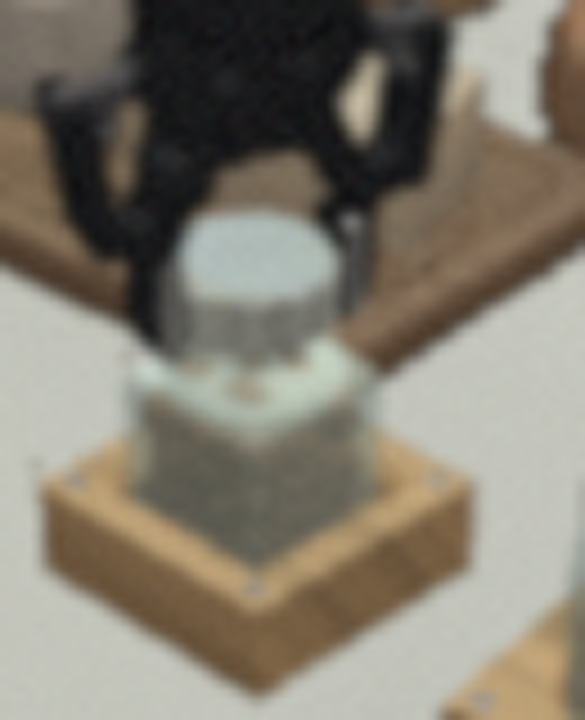

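Request:
arm_command(
  increments=[0,0,0,0,-0.6,0,1,0,0,0,0,-0.8,0,1,0,0,0,0,-0.8,0,1,0,0,0,0,-0.8,0,1,0,0,0,0,-0.3,0,1,0,0,0,0,0,0,1,0,0,0,0,0,0,1,0,0,0,0,0,0,1],
)

```text
clock: 16.3
position: [0.5256, -0.0966, 0.2989]
ee_rot: [0.697, -0.697, 0.122, -0.121]
contact_force: [-0.3, -0.6, -0.8]
width: 0.0566
```

Run:
```python
from h import *
to(.5257,-.0967,.2995,-18.8)
b=grab("scene","s15");a=grab("top","t15")
crop(b,235,150,300,250,7,"s15c")
a0=cv2.imread("pics/top0.png"); b0=cv2.imread("pics/scene0.png")
cv2.imwrite("pics/d15.png",np.hstack([a,b])[:, :]) 
cv2.imwrite("pics/d15.png",cv2.resize(np.hstack([a,b]),(800,300)))
```

```text
t 16.3 p [ 0.5256 -0.0966  0.2989] yaw -19.77 tilt ydown [-6.e-04  3.e-04 -1.e+00] F [-0.3 -0.6 -0.8] M [-0.01 -0.02  0.02] w 0.0566 q6 0.03
shift tool cm [ 0.01 -0.06 -0.  ] ('wy rad', np.float64(-0.017))
```

View pics/s15c.png

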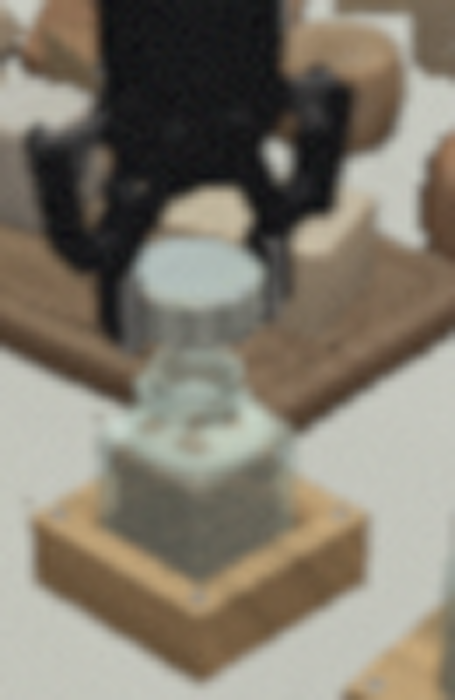

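View pics/d15.png

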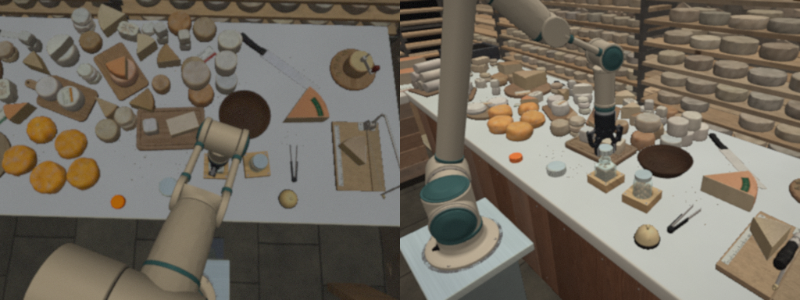

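The crop shows the cap held level at about (263,190) in the scene picture. The open neck is below it at about (262,203), and the jar is seated in its block. The bystanders are where they were.

```bash
python3 -c "
from rig import ticket
print(ticket.sign_off())"
```

```text
the job is handed in; nothing more can be done
None
```

The walnut jar is open and sitting fully down in the square well. The arm is holding its cap level about 24 mm above the rim. I handed the job in at 16.3 s.

- **Carrying and seating:** I gripped the jar by its cap, after centring it from two directions, and carried it upright to the well. It caught on the chamfer at the first three tries, with up to about 31 N upward. After shifting it about 3 mm towards the robot and 1 mm to the side, it slid in freely. It bottomed at TCP z = 0.2585, where full seating was expected, and held firm when pressed with 16 N.
- **Twist:** I turned the cap 71° anticlockwise. It rose about 2 mm and the jar did not turn with it.
- **Lift:** The wrist force was close to the cap's weight alone (0.4 to 0.8 N), so the jar stayed behind. The last pictures show the open neck under the cap and the jar in its well.
- **Bystanders:** The round jar, bowl, tongs and goat cheese look unmoved by eye; I did not measure them.

Two readings disagreed:
- **Cameras:** The two cameras differed by 4 to 6 mm on positions ahead of the robot, so I used their average. It was right for the cap but about 3 mm off for the well.
- **Twisting torque:** I read only about 0.15 N m while turning, below the stated 0.3 to 0.8. Because of that, I relied on the cap rising and coming free as proof that the thread had let go.

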